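Ready a thumb shifter for a new gear wire

ROBOT

A 6-joint arm with a two-finger parallel gripper is mounted at the origin on the work surface; the furniture and walls round the work are solid. World frame = base frame: x ahead of the robot, y to its left, z up, the work surface at z = 0. Lengths are in m, angles in rad, forces in N, time in s.
With the tool pointing down it reaches from about 0.3 to 0.775 m from the base axis. Payload 14.6 kg.
Tool frame: the origin (TCP) lies at the very end of the fingers, on their centre line; the grasp point (between the pads) lies 19 mm behind it; z points along the fingers, y is the direction in which the jaws open and shut (so a half turn about z gives the same grasp; the last joint's range is limited). The gripper opens to 85 mm and grips with 20 to 120 N. Pads are 22 mm wide; open, the fingers measure 114 mm over their backs; the gripper's body (76 mm by 85 mm) begins 54 mm behind the grasp point. The pads swing forward as they close: fully open they stand 13 mm farther back than shut.
Start: joints at [1.04, 0.3, 1.521, -0, 1.321, -0.067], TCP at [0.246, 0.492, 0.2] pointing down, gripper open.
Joint ranges: [-3.03, 3.03], [-0.79, 2.21], [0.23, 2.52], [-1.04, 4.18], [0, 3.07], [-2.55, 2.55]. Speed limits (rad/s): [2.22, 2.22, 2.57, 3.14, 3.14, 3.14].

INTERFACE

Orientations are given as a 3x3 rotation matrix whose columns are the frame's x, y, z axes.
In Python, from station import state, get_image, get_calibration, close_job gives the robot as it stands.
- The arm moves only by the shell command python3 -m creep 'ROWS' [FORCE]. ROWS is JSON, a list of rows, each an object with "dp": the shift along the tool's x, y, z as a fraction of full scale, a list of three; "roll": the turn about the tool's z as a fraction of full scale; "jaw": the opening, from 0 (shut) to 1 (fully open). In form: [{"dp": [x, y, z], "roll": roll, "jaw": jaw}, ...]. A call has exactly 10 rows; each row shifts and turns the commanded pose from where the row before left it, along the tool's axes as they then stand; what a row does not reach is not made up. Full scale, the value 1, is 1 m for a shift and 0.08 rad for a turn. A row lasts 1/8 s, in which the tool goes at most 62.5 mm and 10.7 degrees, less where a joint would pass 70% of its speed; a pose out of reach is approached as far as the arm can. A call with a number of a shift or a turn outside -1 to 1 is refused whole. A call with a gripper value outside its range is refused whole. The fingers move at their own pace and stop on an object; FORCE is the grip in N (left out, the last holds). Time passes only in rows, so rows that do not move let the fingers close, or fill a call up. It gives the time, the measured TCP pose, the force and the opening at its end, in the units of the state.
- state(): the state, without advancing time (a new reading comes with each control period).
- get_image(name): name is "scene" or "top"; returns the picture (384x512x3 uint8, red, green, blue); there is no depth.
- get_calibration(name): a dict with "intrinsics" (3x3 intrinsics, pixels), "T" (4x4, takes a point from camera to world coordinates). Camera axes: x right, y down, z forward; pixel columns grow to the right and rows downward; lengths in m; the calibration is good to about 2 mm. A picture is of the moment at which its call begins. get_calibration takes no time and is no camera call.
- close_job(): hands the job in, once; it reports no verdict.
The state is a dict: "clock": time; "joints": joint angles; "joint_velocities": joint speeds; "joint_torque": joint torques, N m; "position": TCP position; "eef_rot": TCP orientation; "wrist_force": force on the tool from outside, world axes, zero at the start; "torque": the same for the moment, N m; "opening": finger opening in m.
Only numpy, scipy, OpenCV 4.12 (cv2) and the standard library are available. Lean on these libraries where they do the work, as an engineer would, in place of code of your own. Each camera call takes 0.05 s, during which the arm holds its last target.

TASK

Get the thumb shifter on the handlebar stand ready for a new gear wire: with the fingertips push its lever away from the clamp post, past the click in the middle (two dots) and on to the stop at the grip end (three dots), and leave it there. Then push the red tab of the wire-port cover away from the post so that the cover swings fully open. Only push: do not grip the lever or the tab, do not force them, and leave the bottle and the loose parts round the stand where they are.

Things in the scene. Friction and masses are not known exactly. Their poses are not given: they have to be found in the camera images.
- control_stand: grey cast foot, 84 x 84 x 9 mm, bolted to the table, with an upright 29 mm post whose dark clamp head (38 mm along the bar, 45 across) holds a level handlebar stub. Fixed. Origin: underside of the foot, on the post's axis; x runs along the bar from post to grip, z up. Bar axis 185 mm up, clamp head top 208, rubber grip (39 mm thick, x = 88 to 186 mm) top 205. Only lever and cover rise above 214
- lever_pivot (a point): on the lever's vertical pivot axis, 60 mm along the stand's x from the post, 226.5 mm above the table (the height of lever_paddle); axes as the stand's. Round it lies the black shifter housing, 62 mm in diameter, top 213 mm; the lever is on its -y side. The lever's hub, 29 mm in diameter, reaches 224 mm
- lever_paddle (a point): centre of the lever's upright grey paddle, 62 mm from the pivot axis: 7 mm thick (its x), 22 mm long (its y, along the arm), 26 mm tall, standing from 213 to 240 mm above the table. The point turns with the lever: its x is the direction in which the paddle must travel, its -y points outward from the pivot. The arm, 9 mm wide, lies at 214 to 219 mm
- shift_lever (a joint): lever angle, rad, counter-clockwise from above: 0 first stop (one white dot; arm 0.6 rad from the stand's -y toward the post), 0.6 middle click (two dots), 1.2 second stop (three dots, toward the grip). Sprung: about 4 N at the paddle takes it out of the first stop and again out of the middle click; past 0.9 it runs on to 1.2 by itself, short of that it falls back to 0.6. Starts at the first stop
- cover_pin (a point): on the vertical pin of the red wire-port cover, at x = 60, y = 40 mm in the stand's frame, 223 mm above the table (the height of cover_tab); axes as the stand's. The cover lies on a black boss, 26 mm wide, from y = 19 to 71 mm, top 212 mm; a thin wire adjuster, top 209 mm, reaches on to y = 93
- cover_tab (a point): centre of the upright red tab at the cover's end, 36 mm from the pin: 5 mm thick (its x), 12 mm long (its y, along the cover), standing from 214 to 232 mm above the table; the flat cover, up to 21 mm wide, is at 213 to 216 mm. The point turns with the cover: its x is the direction in which the tab must travel, its y points outward from the pin. 1.5 N moves it; friction holds it where left
- port_cover (a joint): cover angle about its pin, rad, clockwise from above: 0 shut over the port (pointing along the stand's y), 1.57 fully open at its stop (pointing along the stand's x, toward the grip). Starts at 0 to 0.2
- hex_key: loose black hex key, 29 x 103 x 6 mm, lying on the table under the grip; origin at the centre of its underside. Not to be moved
- track_nut: loose steel nut, 21 mm wide, 7 mm tall, lying by the foot; origin at the centre of its underside. Not to be moved
- oil_bottle: loose cream oil bottle with a red spout, 45 mm diameter, 165 mm tall, upright on the table between the robot and the stand; origin at the centre of its underside. Not to be moved
- brake_caliper: loose brake caliper, 74 x 52 x 14 mm, lying on the table between the robot and the stand; origin at the centre of its underside. Not to be moved

How it is judged:
On the way, in this order (a step that is already met when the one before it is completed fails the run):
1. the lever rests past the middle click, at its second stop (value of joint shift_lever above 1.1 rad), for 0.2 s.
2. the wire-port cover is swung open (value of joint port_cover above 1.25 rad), for 0.2 s.
At the end, for the whole second after the job is handed in: the lever is at its second stop (joint above 1.1 of 1.2 rad), the wire-port cover is open (above 1.25 of 1.57 rad), the oil bottle stands upright, and the robot touches nothing (value of joint shift_lever above 1.1 rad and value of joint port_cover above 1.25 rad and angle between oil_bottle's own z axis and vertical below 0.1 rad).
It fails at once if the lever was gripped: pressed on both faces of its paddle at once (contact force between the fingers and shift_lever_c0 above 2 N and contact force between the fingers and shift_lever_c1 above 2 N).
It fails at once if the cover's tab was gripped: pressed on both faces at once (contact force between the fingers and port_cover_c0 above 2 N and contact force between the fingers and port_cover_c1 above 2 N).
It fails at once if the lever, the cover or the stand was forced (more than 40 N) (contact force between the fingers and control_stand above 40 N).
It fails at once if a loose thing was moved or picked up (more than 20 mm) (distance of any of hex_key, track_nut, oil_bottle, brake_caliper from where it was at the start of the episode above 0.02 m).
It also fails if it takes over 48 s, if anything falls off the work surface, if the arm or the gripper's body presses on something with over 40 N, if the wrist force passes 120 N, or if a joint passes its speed limit or range.

## Working session

There is one attempt and no reset: what is moved stays moved. The work goes in short steps, Python scripts to look and compute and a shell command to move; the robot and the scene stay as the last step left them, time stands still between calls to the robot, and variables do not carry over. Pictures are saved under pics/ and viewed, and the job is handed in when it is done.

```bash
mkdir -p pics; ls
python3 - <<'E'
from station import *
import cv2,numpy as np
s=state();print(s['clock'],s['position'],s['eef_rot'],s['wrist_force'],s['opening'])
for n in("scene","top"):
    cv2.imwrite(f'pics/{n}0.png',get_image(n)[:,:,::-1]); c=get_calibration(n);print(n,np.round(c['intrinsics'],1).tolist(),np.round(c['T'],4).tolist())
E
```

```text
pics
0.0 [0.24592339 0.49166108 0.19952408] [[-8.94356241e-01  4.47355112e-01 -5.64474452e-04]
 [ 4.47355463e-01  8.94355708e-01 -9.78812674e-04]
 [ 6.69640949e-05 -1.12792795e-03 -9.99999362e-01]] [0.88997984 0.8069017  0.32905124] 0.0856946133288195
scene [[468.0, 0.0, 255.8], [0.0, 468.0, 195.5], [0.0, 0.0, 1.0]] [[0.8398, -0.3935, 0.374, 0.1061], [-0.5428, -0.5978, 0.5899, -0.3708], [-0.0086, -0.6984, -0.7156, 0.8245], [0.0, 0.0, 0.0, 1.0]]
top [[367.8, 0.0, 254.9], [0.0, 367.8, 186.0], [0.0, 0.0, 1.0]] [[-0.0058, -0.9902, 0.1393, 0.3529], [-1.0, 0.0059, 0.0002, 0.2077], [-0.001, -0.1393, -0.9902, 0.9928], [0.0, 0.0, 0.0, 1.0]]
```

View pics/scene0.png

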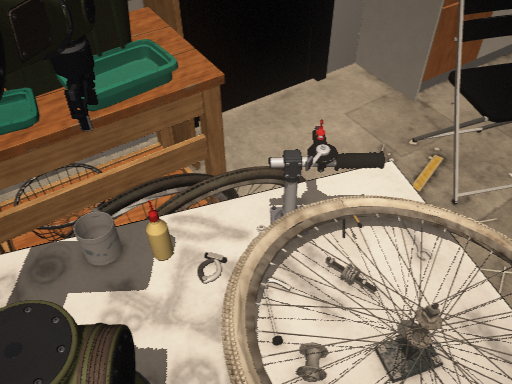

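View pics/top0.png

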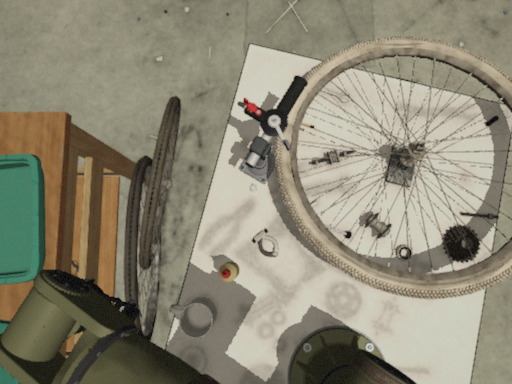

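The stand is at about (275,120) in top and (320,155) in scene. A bike wheel lies to the right of it. I'll enlarge both.

Run:
```python
import cv2
t=cv2.imread('pics/top0.png')[60:190,225:355];cv2.imwrite('pics/t1.png',cv2.resize(t,(780,600)[:1]*2 if 0 else (600,600),interpolation=cv2.INTER_CUBIC))
t=cv2.imread('pics/scene0.png')[110:230,250:400];cv2.imwrite('pics/s1.png',cv2.resize(t,(750,600),interpolation=cv2.INTER_CUBIC))
```

```text
(no output)
```

View pics/t1.png

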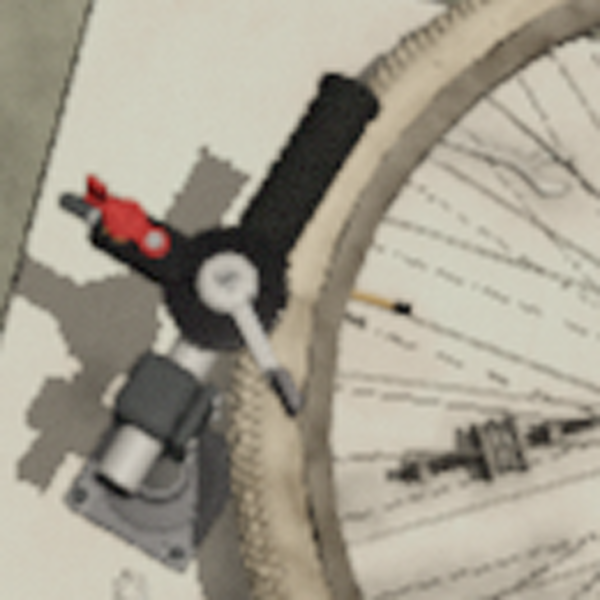

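View pics/s1.png

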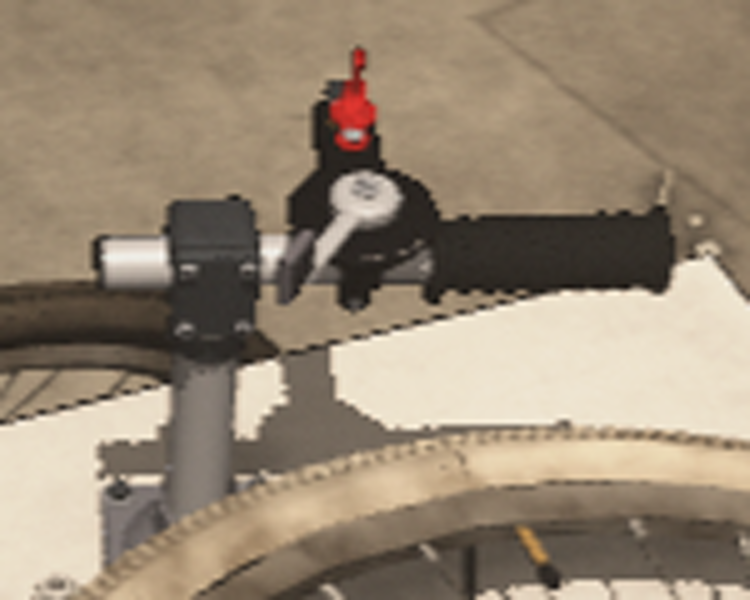

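```bash
cat > h.py <<'E'
import numpy as np
from station import *
from scipy.optimize import least_squares
def proj(n,P):
    c=get_calibration(n);T=np.array(c['T']);K=np.array(c['intrinsics'])
    p=(np.asarray(P,float)-T[:3,3])@T[:3,:3];q=p@K.T;return q[:,:2]/q[:,2:]
def ray(n,uv,z):
    c=get_calibration(n);T=np.array(c['T']);K=np.array(c['intrinsics'])
    d=T[:3,:3]@np.linalg.solve(K,[*uv,1]);return T[:3,3]+d*(z-T[2,3])/d[2]
def tri(a,b):
    f=lambda X:np.r_[proj('top',[X])[0]-a,proj('scene',[X])[0]-b]
    r=least_squares(f,[.5,.2,.1]);return r.x,r.fun
E
python3 - <<'E'
from h import *
tc=lambda u,v:(225+u*130/600-.4,60+v*130/600-.4)
sc=lambda u,v:(250+u/5-.4,110+v/5-.4)
for n,a,z in[('hub',tc(228,281),.224),('pin',tc(155,240),.218),('gripend',tc(350,92),.205)]:print(n,ray('top',a,z))
for n,a,z in[('hub',sc(367,198),.224),('pin',sc(353,137),.218),('clamp',sc(210,215),.208)]:print(n,ray('scene',a,z))
print('wheelhub',tri((412,147),(430,312)))
for n,a,z in[('foot1',tc(75,495),.009),('foot2',tc(178,552),.009)]:print(n,ray('top',a,z))
for n,a,z in[('tab top',tc(95,184),.232),('paddletop',tc(283,390),.235)]:print(n,ray('top',a,z))
for n,a,z in[('tab top',sc(359,50),.232),('paddletop',sc(297,240),.239)]:print(n,ray('scene',a,z))
E
```

```text
hub [0.60398036 0.16573988 0.224     ]
pin [0.62629699 0.1997786  0.218     ]
gripend [0.70543957 0.10387162 0.205     ]
hub [0.60065744 0.15873683 0.224     ]
pin [0.6251278  0.19768106 0.218     ]
clamp [0.55437632 0.19941649 0.208     ]
wheelhub (array([ 0.57391554, -0.1796168 ,  0.11243794]), array([ 0.62133893, -1.1664456 , -0.87285417,  0.30642581]))
foot1 [0.54408224 0.24590732 0.009     ]
foot2 [0.50969775 0.18548764 0.009     ]
tab top [0.64877347 0.22781375 0.232     ]
paddletop [0.54851773 0.1418198  0.235     ]
tab top [0.65141902 0.22888137 0.232     ]
paddletop [0.55078525 0.14079266 0.239     ]
```

Run:
```python
import cv2
t=cv2.imread('pics/top0.png')[30:310,270:512];cv2.imwrite('pics/t2.png',cv2.resize(t,None,fx=2.1,fy=2.1,interpolation=cv2.INTER_CUBIC))
t=cv2.imread('pics/scene0.png')[180:384,200:512];cv2.imwrite('pics/s2.png',cv2.resize(t,None,fx=2.5,fy=2.5,interpolation=cv2.INTER_CUBIC))
```

```text
(no output)
```

View pics/t2.png

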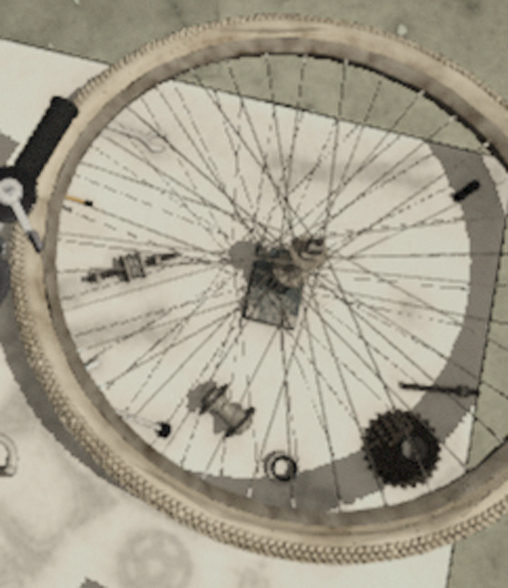

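View pics/s2.png

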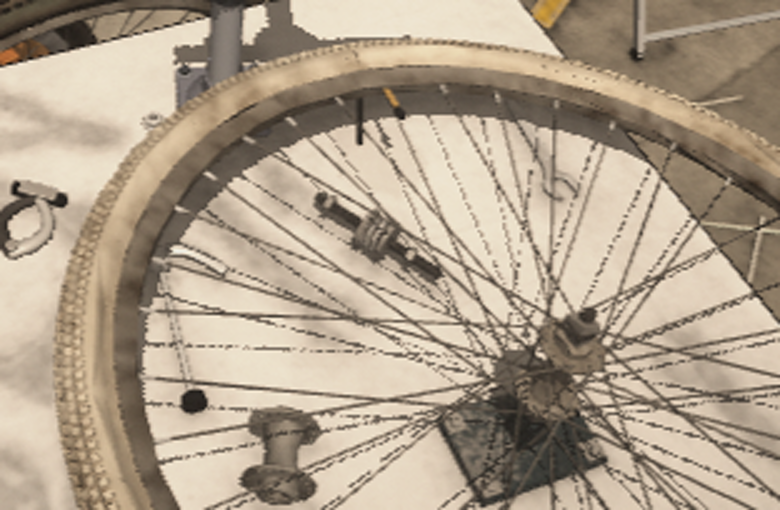

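```bash
cat >> h.py <<'E'
def model(q):
    x,y,a,l,c=q
    R=np.array([[np.cos(a),-np.sin(a),0],[np.sin(a),np.cos(a),0],[0,0,1]]);o=np.array([x,y,0])
    W=lambda p:R@np.array(p)/1000+o
    la=-np.pi/2-.6+l; ca=np.pi/2-c
    L=lambda r,z,t=0:W([60+r*np.cos(la)-t*np.sin(la),r*np.sin(la)+t*np.cos(la),z])
    C=lambda r,z,t=0:W([60+r*np.cos(ca)-t*np.sin(ca),40+r*np.sin(ca)+t*np.cos(ca),z])
    return W,L,C
E
cat > fit.py <<'E'
from h import *
import cv2
tc=lambda u,v:(225+u*130/600-.4,60+v*130/600-.4)
sc=lambda u,v:(250+u/5-.4,110+v/5-.4)
def pts(q):
    W,L,C=model(q)
    return {'hub':W([60,0,224]),'pin':W([60,40,218]),'ge':W([186,0,205]),'cl':W([0,0,208]),'tab':C(36,232),'pad':L(62,240),
     'f1':W([-42,42,9]),'f2':W([-42,-42,9])}
obs=[('top','hub',tc(228,281)),('top','pin',tc(155,240)),('scene','hub',sc(367,198)),('scene','pin',sc(353,137)),('scene','cl',sc(213,210)),
('top','tab',tc(95,184)),('scene','tab',sc(359,50)),('scene','pad',sc(297,240)),('top','pad',tc(285,392)),('top','f1',tc(68,495)),('top','f2',tc(188,572))]
def f(q):
    P=pts(q);return np.concatenate([proj(n,[P[k]])[0]-uv for n,k,uv in obs])
if __name__=='__main__':
    r=least_squares(f,[.55,.2,-.55,0,.1],loss='soft_l1');q=r.x;print(q)
    for o,e in zip(obs,f(q).reshape(-1,2)):print(o[:2],e.round(1))
    np.save('q.npy',q);W,L,C=model(q)
    for n,(u0,v0,w,h,k) in {'top':(225,60,130,130,6),'scene':(250,110,150,120,5)}.items():
        im=cv2.imread(f'pics/{n}0.png')[v0:v0+h,u0:u0+w];im=cv2.resize(im,None,fx=k,fy=k,interpolation=cv2.INTER_CUBIC)
        def pl(P,col):
            p=((proj(n,P)-[u0,v0]+.5)*k).astype(int);cv2.polylines(im,[p.reshape(-1,1,2)],True,col,1)
        t=np.linspace(0,6.28,30)
        pl([W([60+14.5*np.cos(i),14.5*np.sin(i),224]) for i in t],(0,255,0));pl([W([60+31*np.cos(i),31*np.sin(i),213]) for i in t],(0,255,0))
        pl([L(51,240,3.5),L(73,240,3.5),L(73,240,-3.5),L(51,240,-3.5)],(255,0,255))
        pl([C(30,232,2.5),C(42,232,2.5),C(42,232,-2.5),C(30,232,-2.5)],(255,255,0))
        pl([W([-42,-42,9]),W([42,-42,9]),W([42,42,9]),W([-42,42,9])],(0,255,255));pl([W([-19,-22.5,208]),W([19,-22.5,208]),W([19,22.5,208]),W([-19,22.5,208])],(0,255,255))
        pl([W([88,-19,185]),W([186,-19,185]),W([186,19,185]),W([88,19,185])],(255,128,0))
        cv2.imwrite(f'pics/{n}_fit.png',im)
E
python3 fit.py
```

```text
[ 0.55433113  0.19593026 -0.54466558 -0.02422326  0.13608126]
('top', 'hub') [ 0.4 -0.7]
('top', 'pin') [ 0.3 -0. ]
('scene', 'hub') [ 0.  -2.5]
('scene', 'pin') [ 0.1 -0.6]
('scene', 'cl') [0.4 1.9]
('top', 'tab') [ 0.4 -0.1]
('scene', 'tab') [-0.3  0.8]
('scene', 'pad') [-0.8  0.1]
('top', 'pad') [ 0.3 -1.1]
('top', 'f1') [-1.3  1.4]
('top', 'f2') [-0.7  0.4]
```

View pics/top_fit.png

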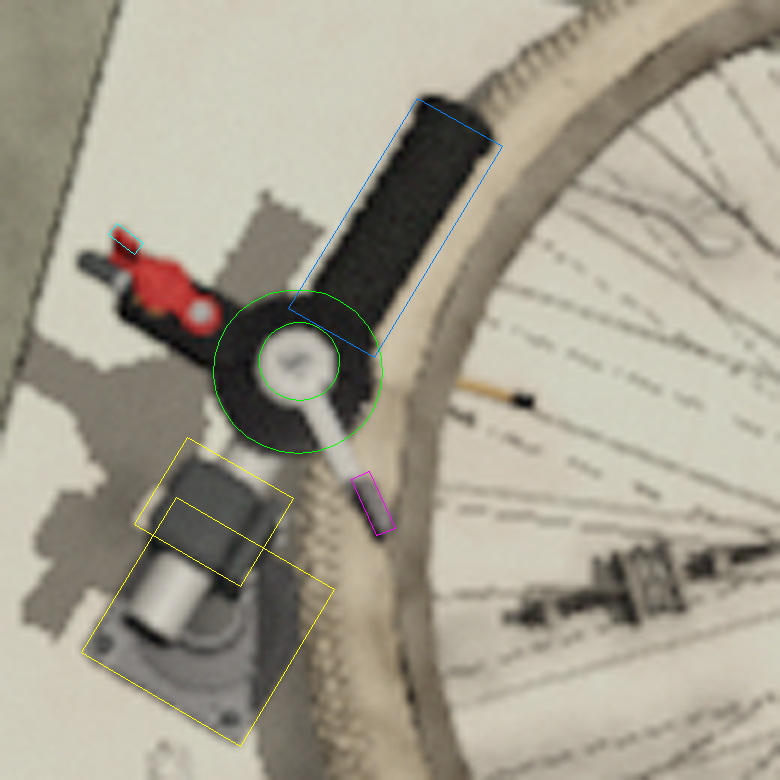

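View pics/scene_fit.png

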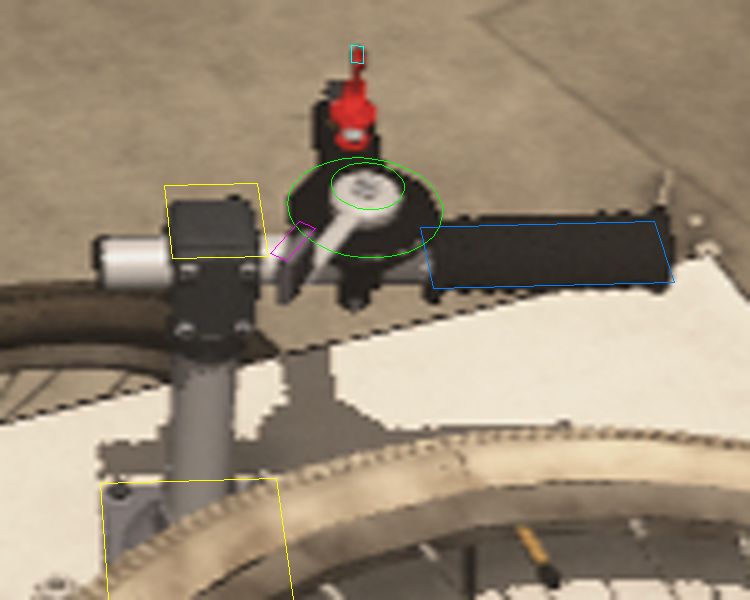

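```bash
cat >> h.py <<'E'
import json
def plan(way):
    """way: list of (x,y,z,toolx_angle_world,nrows,jaw)"""
    s=state();p=np.array(s['position']);R=np.array(s['eef_rot']);a=np.arctan2(R[1,0],R[0,0]);rows=[]
    for x,y,z,ta,n,j in way:
        d=(np.array([x,y,z])-p)/n; dr=-((ta-a+np.pi)%(2*np.pi)-np.pi)/n
        for i in range(n):
            X=np.array([np.cos(a),np.sin(a)]);Y=np.array([np.sin(a),-np.cos(a)])
            dp=[round(float(d[:2]@X),4),round(float(d[:2]@Y),4),round(float(-d[2]),4)]
            r=round(dr/.08,2);rows.append({"dp":dp,"roll":r,"jaw":j})
            p=p+np.r_[dp[0]*X+dp[1]*Y,-dp[2]];a-=r*.08
    for k in range(0,len(rows),10):print(json.dumps(rows[k:k+10]))
def lev(q,l,off):  # finger centre and toolx angle pushing lever at angle l, centre 'off' behind paddle centre plane
    W,L,C=model([q[0],q[1],q[2],l,0]);P=L(62,0);T=L(62,0,1)-L(62,0,0);T/=np.linalg.norm(T)
    return (P-T*off)[:2],np.arctan2(-T[1],-T[0])
def cov(q,c,off,r=36):
    W,L,C=model([q[0],q[1],q[2],0,c]);P=C(r,0);T=C(r,0,-1)-C(r,0,0);T/=np.linalg.norm(T)
    return (P-T*off)[:2],np.arctan2(-T[1],-T[0])
E
python3 - <<'E'
from h import *
q=np.load('q.npy');(x,y),a=lev(q,-.02,28);print(x,y,np.degrees(a))
plan([(.3,.42,.3,np.radians(153),3,0),(x,y,.29,a,15,0),(x,y,.29,a,2,0)])
E
```

```text
-10.512925399830838 25.862724419227355 113.26957778885006
[{"dp": [-0.0268, -0.0133, -0.0335], "roll": 0.03, "jaw": 0}, {"dp": [-0.0268, -0.0132, -0.0335], "roll": 0.03, "jaw": 0}, {"dp": [-0.0269, -0.0132, -0.0335], "roll": 0.03, "jaw": 0}, {"dp": [1.4121, 1.1843, 0.0007], "roll": 0.58, "jaw": 0}, {"dp": [1.4655, 1.1176, 0.0007], "roll": 0.58, "jaw": 0}, {"dp": [1.5158, 1.0484, 0.0007], "roll": 0.58, "jaw": 0}, {"dp": [1.5628, 0.9769, 0.0007], "roll": 0.58, "jaw": 0}, {"dp": [1.6064, 0.9034, 0.0007], "roll": 0.58, "jaw": 0}, {"dp": [1.6466, 0.8279, 0.0007], "roll": 0.58, "jaw": 0}, {"dp": [1.6832, 0.7507, 0.0007], "roll": 0.58, "jaw": 0}]
[{"dp": [1.7162, 0.6718, 0.0007], "roll": 0.58, "jaw": 0}, {"dp": [1.7455, 0.5915, 0.0007], "roll": 0.58, "jaw": 0}, {"dp": [1.7711, 0.5099, 0.0007], "roll": 0.58, "jaw": 0}, {"dp": [1.7928, 0.4272, 0.0007], "roll": 0.58, "jaw": 0}, {"dp": [1.8107, 0.3435, 0.0007], "roll": 0.58, "jaw": 0}, {"dp": [1.8247, 0.2592, 0.0007], "roll": 0.58, "jaw": 0}, {"dp": [1.8347, 0.1743, 0.0007], "roll": 0.58, "jaw": 0}, {"dp": [1.8409, 0.089, 0.0007], "roll": 0.58, "jaw": 0}, {"dp": [-0.0, -0.0001, -0.0002], "roll": -0.01, "jaw": 0}, {"dp": [-0.0, -0.0001, -0.0002], "roll": -0.01, "jaw": 0}]
```

```bash
sed -i 's/        for i in range(n):/        print("from",p.round(4),"to",[round(float(v),4) for v in (x,y,z,ta)])\n        for i in range(n):/; s/print(json.dumps(rows\[k:k+10\]))/print(*[(r["dp"],r["roll"]) for r in rows[k:k+10]],sep="\\n")/' h.py
python3 - <<'E'
from h import *
q=np.load('q.npy');(x,y),a=lev(q,-.02,.028)
plan([(.3,.42,.3,np.radians(153),3,0),(x,y,.29,a,15,0),(x,y,.29,a,2,0)])
E
```

```text
from [0.2459 0.4917 0.1996] to [0.3, 0.42, 0.3, 2.6704]
from [0.3    0.42   0.3001] to [0.5376, 0.1661, 0.29, 1.9769]
from [0.5376 0.1662 0.2896] to [0.5376, 0.1661, 0.29, 1.9769]
([-0.0268, -0.0133, -0.0335], np.float64(0.03))
([-0.0268, -0.0132, -0.0335], np.float64(0.03))
([-0.0269, -0.0132, -0.0335], np.float64(0.03))
([-0.0218, -0.0079, 0.0007], np.float64(0.58))
([-0.0221, -0.0069, 0.0007], np.float64(0.58))
([-0.0224, -0.0058, 0.0007], np.float64(0.58))
([-0.0227, -0.0048, 0.0007], np.float64(0.58))
([-0.0229, -0.0037, 0.0007], np.float64(0.58))
([-0.023, -0.0027, 0.0007], np.float64(0.58))
([-0.0231, -0.0016, 0.0007], np.float64(0.58))
([-0.0232, -0.0005, 0.0007], np.float64(0.58))
([-0.0232, 0.0005, 0.0007], np.float64(0.58))
([-0.0231, 0.0016, 0.0007], np.float64(0.58))
([-0.023, 0.0027, 0.0007], np.float64(0.58))
([-0.0229, 0.0038, 0.0007], np.float64(0.58))
([-0.0227, 0.0048, 0.0007], np.float64(0.58))
([-0.0224, 0.0059, 0.0007], np.float64(0.58))
([-0.0221, 0.0069, 0.0007], np.float64(0.58))
([-0.0001, 0.0, -0.0002], np.float64(-0.01))
([-0.0001, 0.0, -0.0002], np.float64(-0.01))
```

```bash
python3 -m creep '[{"dp":[-0.027,-0.013,-0.0335],"roll":0.03,"jaw":0},{"dp":[-0.027,-0.013,-0.0335],"roll":0.03,"jaw":0},{"dp":[-0.027,-0.013,-0.0335],"roll":0.03,"jaw":0},{"dp":[-0.022,-0.008,0],"roll":0.58,"jaw":0},{"dp":[-0.022,-0.007,0],"roll":0.58,"jaw":0},{"dp":[-0.022,-0.006,0],"roll":0.58,"jaw":0},{"dp":[-0.0225,-0.005,0],"roll":0.58,"jaw":0},{"dp":[-0.023,-0.004,0],"roll":0.58,"jaw":0},{"dp":[-0.023,-0.0025,0],"roll":0.58,"jaw":0},{"dp":[-0.023,-0.0015,0],"roll":0.58,"jaw":0}]'
python3 -m creep '[{"dp":[-0.023,-0.0005,0],"roll":0.58,"jaw":0},{"dp":[-0.023,0.0005,0],"roll":0.58,"jaw":0},{"dp":[-0.023,0.0015,0],"roll":0.58,"jaw":0},{"dp":[-0.023,0.0025,0],"roll":0.58,"jaw":0},{"dp":[-0.023,0.004,0],"roll":0.58,"jaw":0},{"dp":[-0.0225,0.005,0],"roll":0.58,"jaw":0},{"dp":[-0.022,0.006,0],"roll":0.58,"jaw":0},{"dp":[-0.022,0.007,0],"roll":0.58,"jaw":0},{"dp":[0,0,0.01],"roll":0,"jaw":0},{"dp":[0,0,0],"roll":0,"jaw":0}]'
cat > look.py <<'E'
import sys,cv2
from h import *
tag=sys.argv[1];s=state();print(s['clock'],np.round(s['position'],4),np.round(np.degrees(np.arctan2(s['eef_rot'][1][0],s['eef_rot'][0][0])),1),np.round(s['wrist_force'],1),np.round(s['opening'],4),np.round(s['joints'],2))
out=[]
for n,(u0,v0,w,h) in {'top':(225,65,90,110),'scene':(270,90,90,110)}.items():
    im=get_image(n)[:,:,::-1];cv2.imwrite(f'pics/{n}_{tag}_full.png',im)
    print(n,'tcp px',proj(n,[s['position']])[0].round(1),'crop px',((proj(n,[s['position']])[0]-[u0,v0]+.5)*4.4).round(0))
    out.append(cv2.resize(im[v0:v0+h,u0:u0+w],None,fx=4.4,fy=4.4,interpolation=cv2.INTER_CUBIC))
cv2.imwrite(f'pics/{tag}.png',np.hstack(out))
E
python3 look.py a1
```

```text
clock: 1.35
position: [0.4114, 0.3013, 0.3003]
eef_rot: [[-0.699, 0.715, -0.001], [0.715, 0.699, -0.0], [0.0, -0.001, -1.0]]
wrist_force: [0.1, -0.2, -0.1]
opening: 0.0002
clock: 2.6
position: [0.537, 0.1677, 0.2894]
eef_rot: [[-0.393, 0.92, -0.002], [0.92, 0.393, -0.0], [0.0, -0.002, -1.0]]
wrist_force: [-1.1, 0.2, 0.0]
opening: 0.0001
2.6 [0.537  0.1677 0.2894] 113.1 [-1.1  0.2  0. ] 0.0001 [ 0.24  0.28  1.34  0.    1.52 -0.17]
top tcp px [275.1 142.9] crop px [223. 345.]
scene tcp px [296.1 131.6] crop px [117. 185.]
```

View pics/a1.png

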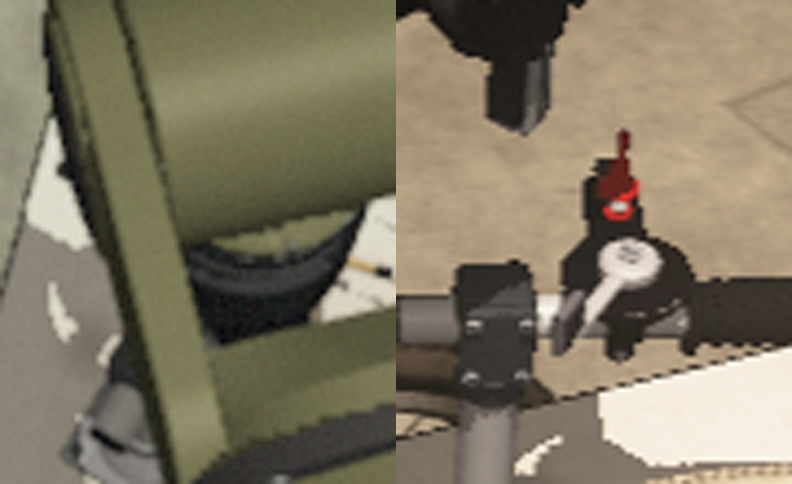

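View pics/scene_a1_full.png

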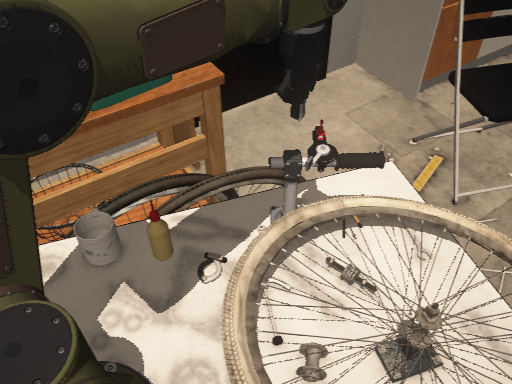

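Run:
```python
from h import *
import cv2
print(proj('scene',[[.2459,.4917,.1995],[.2459,.4917,.2125],[.537,.1677,.2894],[.537,.1677,.32]]),proj('top',[[.2459,.4917,.1995]]))
t=cv2.imread('pics/scene0.png')[30:140,40:150];t2=cv2.imread('pics/scene_a1_full.png')[20:130,250:360]
cv2.imwrite('pics/f.png',cv2.resize(np.hstack([t,t2]),None,fx=3.6,fy=3.6,interpolation=cv2.INTER_CUBIC))
```

```text
[[ 95.51018115 133.29468525]
 [ 93.9647135  128.46174853]
 [296.10778849 131.57740994]
 [297.01090012 118.00024098]] [[120.07399808 290.07511612]]
```

View pics/f.png

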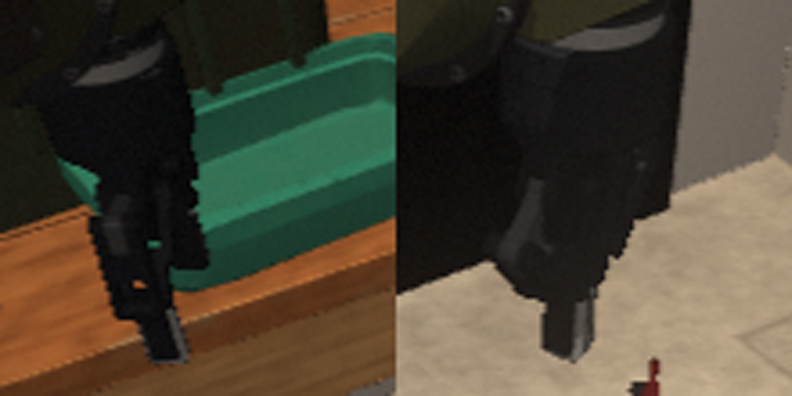

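Run:
```python
from h import *
p=np.array([.2459,.4917,.1995]);y=np.array([.447,.894,0]);x=np.array([-.894,.447,0])
for sgn in(-1,1):
  for dz in(0,.013,.03):
    print(sgn,dz,proj('scene',[p+sgn*.05*y+[0,0,dz]]).round(1),'pads corners',proj('scene',[p+sgn*.043*y+x*.011*k+[0,0,dz] for k in(-1,1)]).round(0).tolist())
```

```text
-1 0 [[ 92.4 148.1]] pads corners [[98.0, 146.0], [88.0, 146.0]]
-1 0.013 [[ 90.8 143.3]] pads corners [[97.0, 141.0], [86.0, 142.0]]
-1 0.03 [[ 88.6 136.8]] pads corners [[95.0, 134.0], [84.0, 135.0]]
1 0 [[ 98.4 119.4]] pads corners [[103.0, 121.0], [93.0, 122.0]]
1 0.013 [[ 96.9 114.6]] pads corners [[102.0, 116.0], [91.0, 117.0]]
1 0.03 [[ 95.  108.2]] pads corners [[100.0, 110.0], [89.0, 110.0]]
```

```bash
python3 - <<'E'
from h import *
tc=lambda u,v:(225+u*130/600-.4,60+v*130/600-.4)
sc=lambda u,v:(250+u/5-.4,110+v/5-.4)
for n,a,b in [('hub .224',tc(228,281),sc(367,198)),('pin .217',tc(155,240),sc(353,137)),('tab .232',tc(95,182),sc(359,50)),('bottle top .165',(226,273),(153,212)),('gripend',tc(350,85),sc(665,215)),('footcorner .009',tc(72,492),sc(105,488))]:
    X,e=tri(a,b);print(n,X.round(4),e.round(1))
E
python3 - <<'E'
import cv2
t=cv2.imread('pics/scene0.png')[190:290,120:240];t2=cv2.imread('pics/top0.png')[220:320,180:300]
import numpy as np
cv2.imwrite('pics/b.png',cv2.resize(np.hstack([t,t2]),None,fx=3.3,fy=3.3,interpolation=cv2.INTER_CUBIC))
E
```

```text
hub .224 [0.6066 0.1653 0.2166] [ 0.  -0.1 -0.1  0. ]
pin .217 [0.6271 0.1998 0.2158] [-0.  0.  0. -0.]
tab .232 [0.6497 0.2276 0.2334] [ 0.1 -0.2 -0.2  0.1]
bottle top .165 [0.2721 0.2758 0.1303] [-0.2  0.5  0.5 -0. ]
gripend [0.7114 0.1028 0.2024] [ 0.3 -0.5 -0.5  0.2]
footcorner .009 [0.543  0.249  0.0088] [-0.5  1.1  1.  -0.2]
```

View pics/b.png

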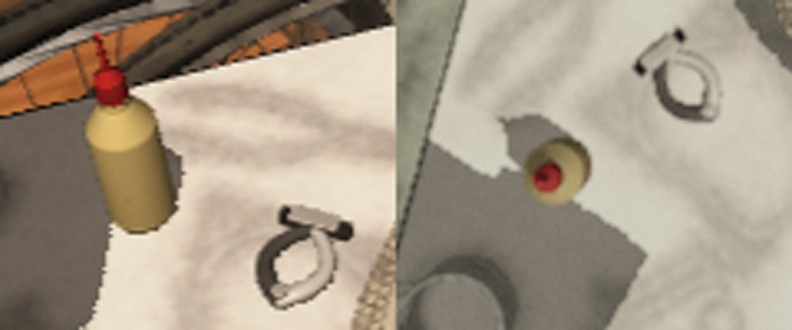

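```bash
python3 -m creep '[{"dp":[0,-0.004,0.02],"roll":0,"jaw":0},{"dp":[0,0,0.02],"roll":0,"jaw":0},{"dp":[0,0,0.02],"roll":0,"jaw":0},{"dp":[0,0,0.02],"roll":0,"jaw":0},{"dp":[0,0,0.01],"roll":0,"jaw":0},{"dp":[0,0,0.004],"roll":0,"jaw":0},{"dp":[0,0,0],"roll":0,"jaw":0},{"dp":[0,0,0],"roll":0,"jaw":0},{"dp":[0,0,0],"roll":0,"jaw":0},{"dp":[0,0,0],"roll":0,"jaw":0}]'
python3 look.py a2
```

```text
clock: 3.95
position: [0.5338, 0.1661, 0.1968]
eef_rot: [[-0.393, 0.92, 0.0], [0.92, 0.393, 0.0], [-0.0, 0.0, -1.0]]
wrist_force: [0.5, -0.7, 0.4]
opening: -0.0002
3.95 [0.5338 0.1661 0.1968] 113.1 [ 0.5 -0.7  0.4] -0.0002 [ 0.24  0.32  1.5   0.    1.32 -0.17]
top tcp px [273.6 155. ] crop px [216. 398.]
scene tcp px [292.8 169.8] crop px [102. 354.]
```

View pics/a2.png

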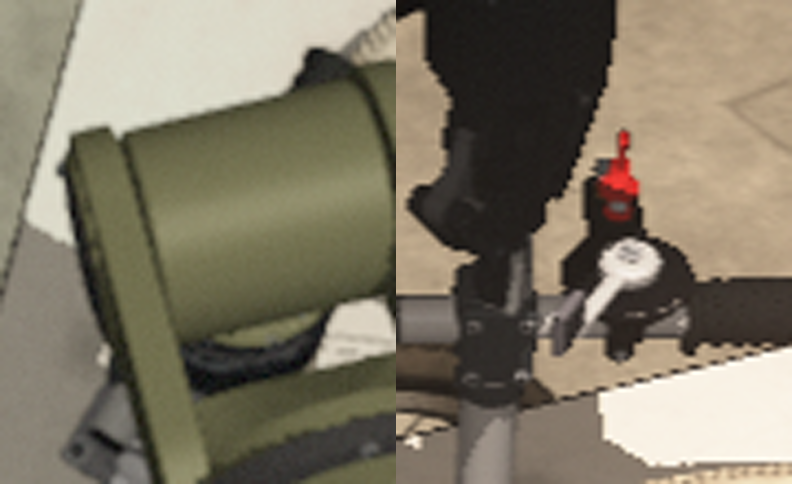

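Run:
```python
from h import *
import cv2
t=cv2.imread('pics/scene_a2_full.png')[125:205,270:350].astype(float)
t=255*(t/255)**.45
t=cv2.resize(t.astype(np.uint8),None,fx=7,fy=7,interpolation=cv2.INTER_NEAREST)
p=np.array([.5338,.1661,.1968]);x=np.array([-.393,.92,0]);y=np.array([.92,.393,0])
for dz,c in((0,(0,0,255)),(.03,(0,255,0))):
    u=((proj('scene',[p+a*x+b*y+[0,0,dz] for a,b in((-.011,-.014),(-.011,.014),(.011,.014),(.011,-.014))])-[270,125]+.5)*7).astype(int)
    cv2.polylines(t,[u.reshape(-1,1,2)],True,c,1)
cv2.imwrite('pics/a2g.png',t)
```

```text
(no output)
```

View pics/a2g.png

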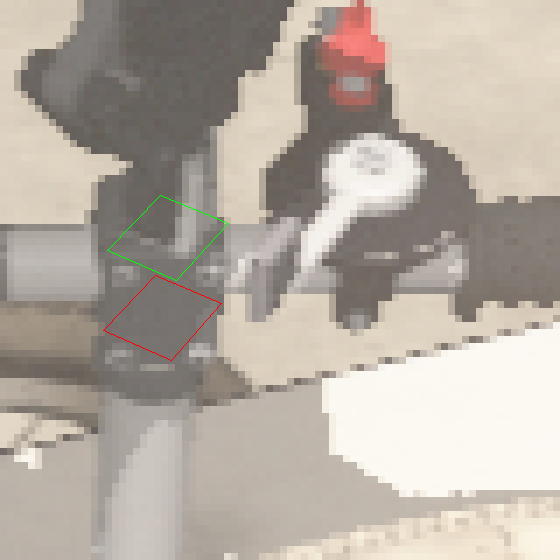

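Run:
```python
from h import *
q=np.load('q.npy');q[3]=0
w=[]
(x,y),a=lev(q,0,.02);w.append((x,y,.194,a,2,0))
for l in np.linspace(.05,1.05,18):
    (x,y),a=lev(q,l,.0145);w.append((x,y,.194,a,1,0))
plan(w)
```

```text
from [0.5337 0.1661 0.1967] to [0.5409, 0.1574, 0.194, 1.9969]
from [0.5409 0.1574 0.1941] to [0.5439, 0.1493, 0.194, 2.0469]
from [0.5439 0.1493 0.194 ] to [0.5449, 0.1457, 0.194, 2.1058]
from [0.545  0.1457 0.194 ] to [0.5461, 0.1422, 0.194, 2.1646]
from [0.5461 0.1422 0.194 ] to [0.5476, 0.1387, 0.194, 2.2234]
from [0.5476 0.1387 0.194 ] to [0.5492, 0.1353, 0.194, 2.2822]
from [0.5492 0.1353 0.194 ] to [0.5511, 0.1321, 0.194, 2.341]
from [0.551  0.1321 0.194 ] to [0.5531, 0.1289, 0.194, 2.3999]
from [0.553  0.1289 0.194 ] to [0.5553, 0.1259, 0.194, 2.4587]
from [0.5553 0.1259 0.194 ] to [0.5577, 0.123, 0.194, 2.5175]
from [0.5577 0.1229 0.194 ] to [0.5602, 0.1203, 0.194, 2.5763]
from [0.5602 0.1203 0.194 ] to [0.5629, 0.1177, 0.194, 2.6352]
from [0.5629 0.1177 0.194 ] to [0.5657, 0.1152, 0.194, 2.694]
from [0.5658 0.1152 0.194 ] to [0.5687, 0.113, 0.194, 2.7528]
from [0.5687 0.113  0.194 ] to [0.5718, 0.1109, 0.194, 2.8116]
from [0.5718 0.1109 0.194 ] to [0.5751, 0.109, 0.194, 2.8705]
from [0.5751 0.109  0.194 ] to [0.5784, 0.1073, 0.194, 2.9293]
from [0.5784 0.1073 0.194 ] to [0.
[... 315 characters left out ...]
64(-0.73))
([-0.0037, -0.0007, -0.0], np.float64(-0.74))
([-0.0037, -0.0008, -0.0], np.float64(-0.74))
([-0.0036, -0.0007, -0.0], np.float64(-0.73))
([-0.0037, -0.0008, -0.0], np.float64(-0.74))
([-0.0037, -0.0007, -0.0], np.float64(-0.73))
([-0.0037, -0.0008, -0.0], np.float64(-0.74))
([-0.0036, -0.0007, -0.0], np.float64(-0.73))
([-0.0037, -0.0007, -0.0], np.float64(-0.74))
([-0.0037, -0.0008, -0.0], np.float64(-0.73))
([-0.0036, -0.0007, -0.0], np.float64(-0.74))
([-0.0037, -0.0008, -0.0], np.float64(-0.73))
([-0.0037, -0.0007, -0.0], np.float64(-0.74))
([-0.0036, -0.0008, -0.0], np.float64(-0.73))
([-0.0037, -0.0007, -0.0], np.float64(-0.74))
([-0.0037, -0.0008, -0.0], np.float64(-0.73))
```

```bash
python3 -m creep '[{"dp":[-0.0055,0.0015,0.0013],"roll":-0.14,"jaw":0},{"dp":[-0.0055,0.0015,0.0013],"roll":-0.14,"jaw":0},{"dp":[-0.004,-0.0003,0],"roll":-0.31,"jaw":0},{"dp":[-0.0045,-0.0003,0],"roll":-0.31,"jaw":0},{"dp":[-0.0037,-0.0007,0],"roll":-0.74,"jaw":0},{"dp":[-0.0037,-0.0007,0],"roll":-0.74,"jaw":0},{"dp":[-0.0037,-0.0007,0],"roll":-0.74,"jaw":0},{"dp":[-0.0037,-0.0007,0],"roll":-0.74,"jaw":0},{"dp":[0,0,0],"roll":0,"jaw":0},{"dp":[0,0,0],"roll":0,"jaw":0}]'
python3 look.py a3
```

```text
clock: 5.3
position: [0.5495, 0.1352, 0.194]
eef_rot: [[-0.653, 0.757, 0.0], [0.757, 0.653, -0.0], [-0.0, 0.0, -1.0]]
wrist_force: [-0.1, -0.2, -0.6]
opening: 0.0002
5.3 [0.5495 0.1352 0.194 ] 130.8 [-0.1 -0.2 -0.6] 0.0002 [ 0.18  0.34  1.48 -0.    1.32 -0.53]
top tcp px [287.4 148.3] crop px [277. 369.]
scene tcp px [308.5 176.8] crop px [172. 384.]
```

View pics/a3.png

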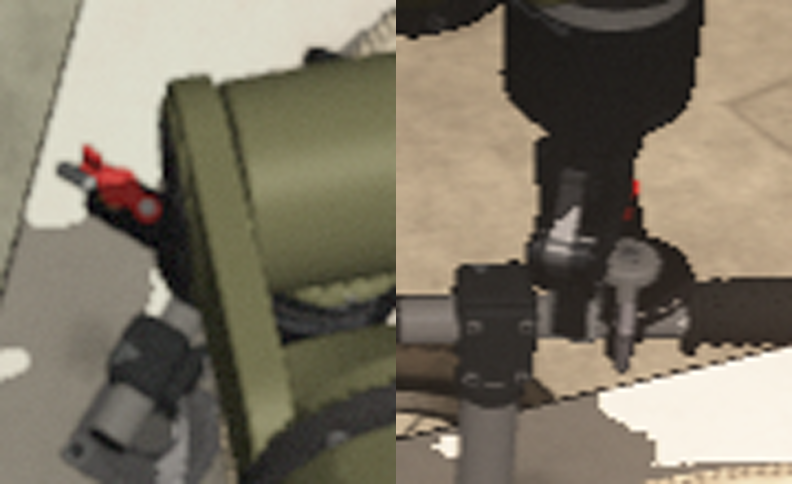

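```bash
python3 -m creep '[{"dp":[-0.0037,-0.0007,0],"roll":-0.74,"jaw":0},{"dp":[-0.0037,-0.0007,0],"roll":-0.74,"jaw":0},{"dp":[-0.0037,-0.0007,0],"roll":-0.74,"jaw":0},{"dp":[-0.0037,-0.0007,0],"roll":-0.74,"jaw":0},{"dp":[-0.0037,-0.0007,0],"roll":-0.74,"jaw":0},{"dp":[-0.0037,-0.0007,0],"roll":-0.74,"jaw":0},{"dp":[-0.0037,-0.0007,0],"roll":-0.74,"jaw":0},{"dp":[-0.0037,-0.0007,0],"roll":-0.74,"jaw":0},{"dp":[-0.0037,-0.0007,0],"roll":-0.74,"jaw":0},{"dp":[-0.0037,-0.0007,0],"roll":-0.74,"jaw":0}]'
python3 look.py a4
```

```text
clock: 6.65
position: [0.5758, 0.1091, 0.194]
eef_rot: [[-0.965, 0.262, -0.0], [0.262, 0.965, -0.0], [0.0, -0.0, -1.0]]
wrist_force: [-1.5, -0.4, -0.3]
opening: 0.0001
6.65 [0.5758 0.1091 0.194 ] 164.8 [-1.5 -0.4 -0.3] 0.0001 [ 0.12  0.39  1.42 -0.    1.34 -1.18]
top tcp px [298.8 136.7] crop px [327. 318.]
scene tcp px [327.5 179.4] crop px [255. 396.]
```

View pics/a4.png

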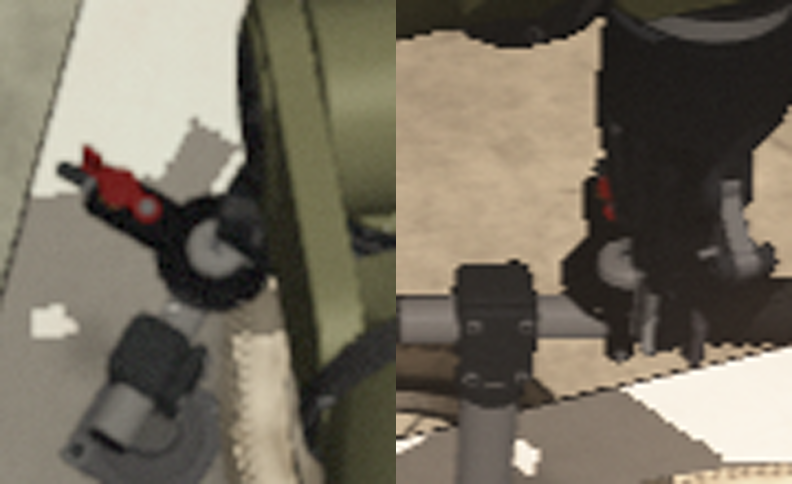

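```bash
python3 -m creep '[{"dp":[-0.0037,-0.0007,0],"roll":-0.74,"jaw":0},{"dp":[-0.0037,-0.0007,0],"roll":-0.74,"jaw":0},{"dp":[-0.0037,-0.0007,0],"roll":-0.74,"jaw":0},{"dp":[0,0,0],"roll":0,"jaw":0},{"dp":[0,0,0],"roll":0,"jaw":0},{"dp":[0.01,0,0],"roll":0,"jaw":0},{"dp":[0.01,0,0],"roll":0,"jaw":0},{"dp":[0,0,-0.03],"roll":0,"jaw":0},{"dp":[0,0,-0.03],"roll":0,"jaw":0},{"dp":[0,0,-0.03],"roll":0,"jaw":0}]'
python3 look.py a5
```

```text
clock: 8.0
position: [0.5657, 0.1067, 0.2852]
eef_rot: [[-0.996, 0.089, 0.0], [0.089, 0.996, 0.0], [-0.0, 0.0, -1.0]]
wrist_force: [-1.0, 0.5, 0.2]
opening: -0.0001
8.0 [0.5657 0.1067 0.2852] 174.9 [-1.   0.5  0.2] -0.0001 [ 0.12  0.31  1.31 -0.    1.52 -1.36]
top tcp px [305.5 129.2] crop px [356. 285.]
scene tcp px [329.1 145.6] crop px [262. 247.]
```

View pics/a5.png

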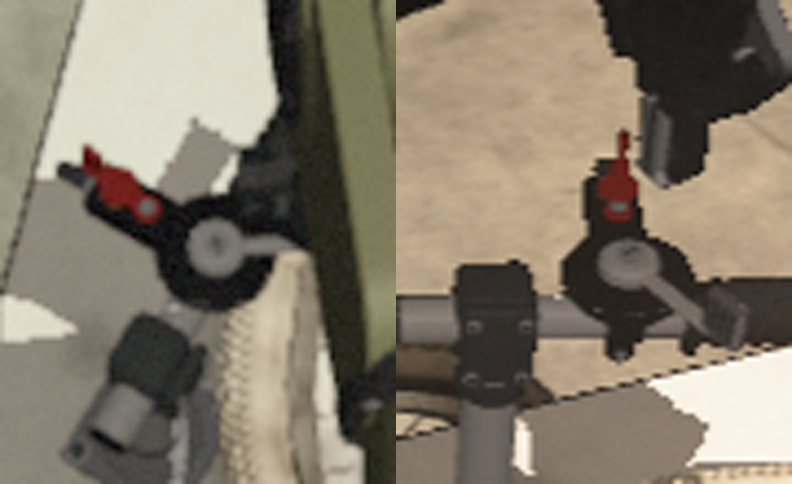

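Run:
```python
from h import *
import cv2
u0,v0,k=310,95,7
t=cv2.imread('pics/scene_a5_full.png')[v0:v0+80,u0:u0+80].astype(float)
t=255*(t/255)**.45
t=cv2.resize(t.astype(np.uint8),None,fx=k,fy=k,interpolation=cv2.INTER_NEAREST)
p=np.array([.5657,.1067,.2852]);x=np.array([-.996,.089,0]);y=np.array([.089,.996,0])
for dz,h,c in((0,.014,(0,0,255)),(.03,.014,(0,255,0)),(.03,.008,(255,255,0)),(.025,.008,(255,0,255))):
    u=((proj('scene',[p+a*x+b*y+[0,0,dz] for a,b in((-.011,-h),(-.011,h),(.011,h),(.011,-h))])-[u0,v0]+.5)*k).astype(int)
    cv2.polylines(t,[u.reshape(-1,1,2)],True,c,1)
cv2.imwrite('pics/a5g.png',t)
```

```text
(no output)
```

View pics/a5g.png

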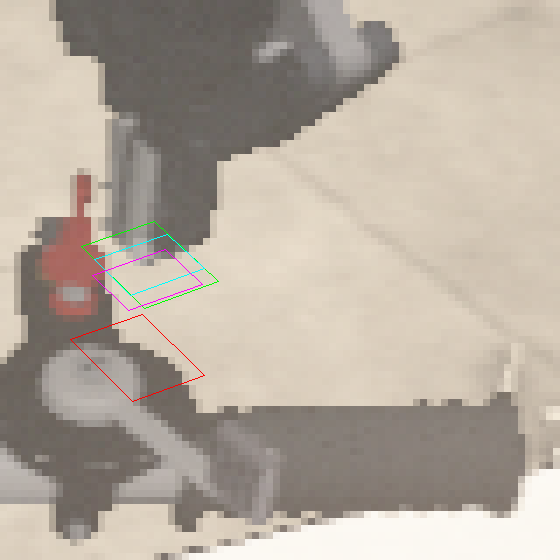

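Run:
```python
from h import *
def fr(p,x,y):return np.array(p),np.array([*x,0]),np.array([*y,0])
A=fr([.537,.1677,.2894],(-.393,.92),(.92,.393));B=fr([.5657,.1067,.2852],(-.996,.089),(.089,.996))
obs=[(A,-1,-1,(298.9,120.5)),(A,1,-1,(290.8,117.8)),(A,-1,1,(304.4,115.8)),(B,1,-1,(331,132.9)),(B,1,1,(326,128.6)),(B,-1,-1,(340.3,129.3))]
def f(v):
    hx,hy,cx,cy,cz=v
    return np.concatenate([proj('scene',[p+(cx+sx*hx)*x+(cy+sy*hy)*y+[0,0,cz]])[0]-uv for (p,x,y),sx,sy,uv in obs])
r=least_squares(f,[.011,.008,0,0,.03]);print(r.x.round(4),r.fun.round(1))
r=least_squares(lambda w:f([w[0],w[1],0,0,w[2]]),[.011,.008,.03]);print(r.x.round(4),r.fun.round(1))
J=r.jac
```

```text
[ 0.0091  0.008  -0.0022 -0.0024  0.037 ] [ 0.8 -0.3  0.  -1.  -0.1 -0.2  0.4  0.7  0.2 -0.1 -0.1  1.1]
[0.0086 0.0087 0.0357] [-0.  -0.8 -0.3 -1.3 -0.6 -1.  -1.1  1.  -1.7 -0.2 -2.1  1.6]
```

Run:
```python
from h import *
q=np.load('q.npy')
(x,y),a=cov(q,.12,.032,.042);(x2,y2),_=cov(q,.12,.010,.042);print(a)
plan([(x,y,.285,a,10,0),(x,y,.214,a,4,0),(x2,y2,.214,a,5,0)])
```

```text
2.47692707475923
from [0.5666 0.1068 0.2876] to [0.6012, 0.2188, 0.285, 2.4769]
from [0.6013 0.2189 0.2846] to [0.6012, 0.2188, 0.214, 2.4769]
from [0.6013 0.2189 0.2142] to [0.6185, 0.2053, 0.214, 2.4769]
([-0.0025, 0.0115, 0.0003], np.float64(0.72))
([-0.0018, 0.0116, 0.0003], np.float64(0.72))
([-0.0011, 0.0117, 0.0003], np.float64(0.72))
([-0.0004, 0.0117, 0.0003], np.float64(0.72))
([0.0002, 0.0117, 0.0003], np.float64(0.72))
([0.0009, 0.0117, 0.0003], np.float64(0.72))
([0.0016, 0.0116, 0.0003], np.float64(0.72))
([0.0022, 0.0115, 0.0003], np.float64(0.72))
([0.0029, 0.0114, 0.0003], np.float64(0.72))
([0.0035, 0.0112, 0.0003], np.float64(0.72))
([0.0, -0.0, 0.0176], np.float64(-0.0))
([0.0, -0.0, 0.0176], np.float64(-0.0))
([0.0, -0.0, 0.0176], np.float64(-0.0))
([0.0, -0.0, 0.0176], np.float64(-0.0))
([-0.0044, -0.0, 0.0], np.float64(-0.0))
([-0.0044, -0.0, 0.0], np.float64(-0.0))
([-0.0044, -0.0, 0.0], np.float64(-0.0))
([-0.0044, -0.0, 0.0], np.float64(-0.0))
([-0.0044, -0.0, 0.0], np.float64(-0.0))
```

```bash
python3 -m creep '[{"dp":[-0.0025,0.0115,0],"roll":0.72,"jaw":0},{"dp":[-0.002,0.0115,0],"roll":0.72,"jaw":0},{"dp":[-0.001,0.0117,0],"roll":0.72,"jaw":0},{"dp":[-0.0005,0.0117,0],"roll":0.72,"jaw":0},{"dp":[0.0005,0.0117,0],"roll":0.72,"jaw":0},{"dp":[0.001,0.0117,0],"roll":0.72,"jaw":0},{"dp":[0.0015,0.0116,0],"roll":0.72,"jaw":0},{"dp":[0.002,0.0115,0],"roll":0.72,"jaw":0},{"dp":[0.003,0.0114,0],"roll":0.72,"jaw":0},{"dp":[0.0035,0.0112,0],"roll":0.72,"jaw":0}]'
python3 -m creep '[{"dp":[0,0,0.0178],"roll":0,"jaw":0},{"dp":[0,0,0.0178],"roll":0,"jaw":0},{"dp":[0,0,0.0178],"roll":0,"jaw":0},{"dp":[0,0,0.0178],"roll":0,"jaw":0},{"dp":[0,0,0],"roll":0,"jaw":0},{"dp":[-0.0044,0,0],"roll":0,"jaw":0},{"dp":[-0.0044,0,0],"roll":0,"jaw":0},{"dp":[0,0,0],"roll":0,"jaw":0},{"dp":[0,0,0],"roll":0,"jaw":0},{"dp":[0,0,0],"roll":0,"jaw":0}]'
python3 look.py b1
```

```text
clock: 9.35
position: [0.6006, 0.219, 0.2831]
eef_rot: [[-0.786, 0.618, -0.001], [0.618, 0.786, -0.0], [0.001, -0.001, -1.0]]
wrist_force: [0.1, -1.1, 0.1]
opening: -0.0001
clock: 10.6
position: [0.6079, 0.2133, 0.2129]
eef_rot: [[-0.787, 0.617, 0.0], [0.617, 0.787, 0.0], [-0.0, 0.0, -1.0]]
wrist_force: [-0.7, 1.1, -0.0]
opening: -0.0004
10.6 [0.6079 0.2133 0.2129] 141.9 [-0.7  1.1 -0. ] -0.0004 [ 0.28  0.51  1.2   0.    1.43 -0.63]
top tcp px [252.1 120.5] crop px [121. 246.]
scene tcp px [308.7 137.9] crop px [173. 213.]
```

View pics/b1.png

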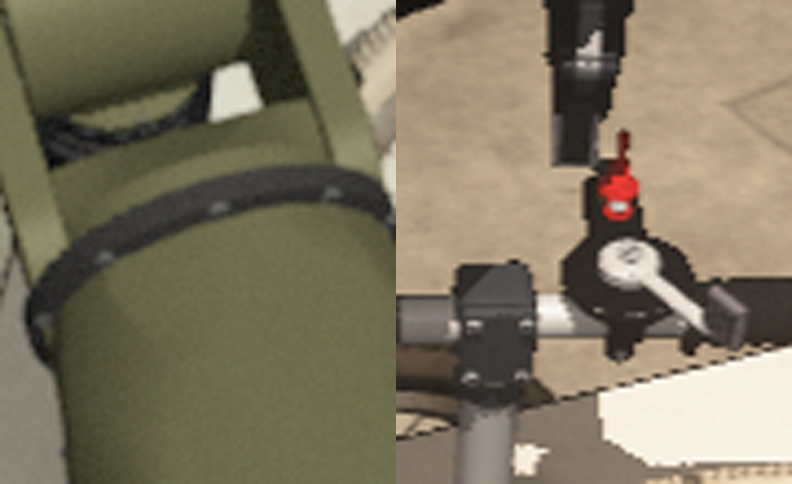

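```bash
python3 -m creep '[{"dp":[-0.004,0,0],"roll":0,"jaw":0},{"dp":[-0.004,0,0],"roll":0,"jaw":0},{"dp":[-0.004,0,0],"roll":0,"jaw":0},{"dp":[-0.004,0,0],"roll":0,"jaw":0},{"dp":[-0.003,0,0],"roll":0,"jaw":0},{"dp":[0,0,0],"roll":0,"jaw":0},{"dp":[0,0,0],"roll":0,"jaw":0},{"dp":[0,0,0],"roll":0,"jaw":0},{"dp":[0,0,0],"roll":0,"jaw":0},{"dp":[0,0,0],"roll":0,"jaw":0}]'
python3 look.py b2
```

```text
clock: 11.95
position: [0.6229, 0.2015, 0.2128]
eef_rot: [[-0.787, 0.617, -0.0], [0.617, 0.787, -0.0], [0.0, -0.0, -1.0]]
wrist_force: [-0.9, 0.7, 0.8]
opening: -0.0001
11.95 [0.6229 0.2015 0.2128] 141.9 [-0.9  0.7  0.8] -0.0001 [ 0.26  0.53  1.17  0.    1.44 -0.65]
top tcp px [257.4 113.9] crop px [145. 217.]
scene tcp px [318.  138.4] crop px [213. 215.]
```

View pics/b2.png

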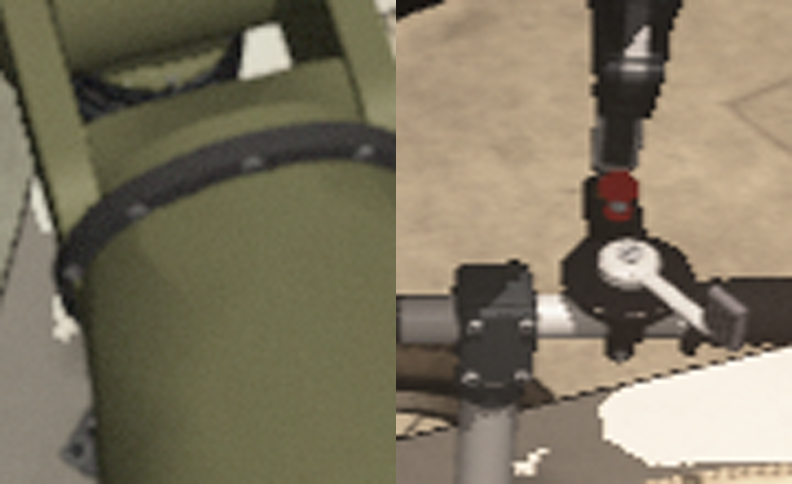

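Run:
```python
from h import *
q=np.load('q.npy');print(model(q)[2](36,232),model(q)[0]([60,40,220]))
(x,y),a=cov(q,.12,.032,38)
plan([(.6229,.2015,.25,2.477,2,0),(x,y,.25,a,4,0),(x,y,.187,a,4,0)])
```

```text
[0.6490319  0.22703006 0.232     ] [0.62637445 0.19905436 0.22      ]
from [0.6229 0.2015 0.2128] to [0.6229, 0.2015, 0.25, 2.477]
from [0.6229 0.2015 0.25  ] to [0.6246, 0.2487, 0.25, 2.4769]
from [0.6249 0.2487 0.25  ] to [0.6246, 0.2487, 0.187, 2.4769]
([0.0, 0.0, -0.0186], np.float64(0.0))
([0.0, 0.0, -0.0186], np.float64(0.0))
([0.0069, 0.0096, -0.0], np.float64(0.0))
([0.0069, 0.0096, -0.0], np.float64(0.0))
([0.0069, 0.0096, -0.0], np.float64(0.0))
([0.0069, 0.0096, -0.0], np.float64(0.0))
([0.0, -0.0, 0.0157], np.float64(0.0))
([0.0, -0.0, 0.0157], np.float64(0.0))
([0.0, -0.0, 0.0157], np.float64(0.0))
([0.0, -0.0, 0.0157], np.float64(0.0))
```

```bash
python3 -m creep '[{"dp":[0,0,-0.0186],"roll":0,"jaw":0},{"dp":[0,0,-0.0186],"roll":0,"jaw":0},{"dp":[0.007,0.0096,0],"roll":0,"jaw":0},{"dp":[0.007,0.0096,0],"roll":0,"jaw":0},{"dp":[0.007,0.0096,0],"roll":0,"jaw":0},{"dp":[0.007,0.0096,0],"roll":0,"jaw":0},{"dp":[0,0,0.02],"roll":0,"jaw":0},{"dp":[0,0,0.02],"roll":0,"jaw":0},{"dp":[0,0,0.02],"roll":0,"jaw":0},{"dp":[0,0,0.003],"roll":0,"jaw":0}]'
python3 look.py b3
```

```text
clock: 13.3
position: [0.624, 0.2492, 0.1854]
eef_rot: [[-0.787, 0.617, -0.003], [0.617, 0.787, -0.001], [0.001, -0.002, -1.0]]
wrist_force: [-0.5, 0.3, 1.0]
opening: -0.0002
13.3 [0.624  0.2492 0.1854] 141.9 [-0.5  0.3  1. ] -0.0002 [ 0.33  0.59  1.14 -0.    1.41 -0.58]
top tcp px [236.4 117.6] crop px [ 52. 233.]
scene tcp px [303.6 136.6] crop px [150. 207.]
```

View pics/b3.png

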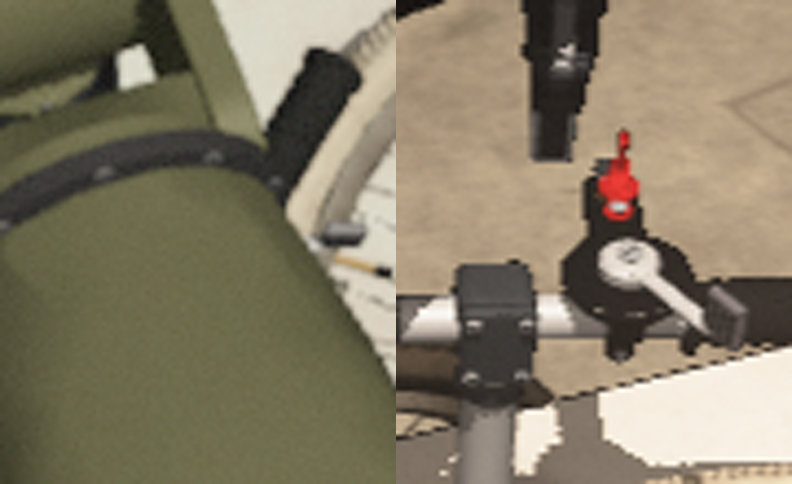

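Run:
```python
from h import *
p=np.array([.624,.2492,.1854])-.008*np.array([.617,.787,0])
for dz in(.03,.033,.036,.04):print(dz,((proj('scene',[p+[0,0,dz]])[0]-[270,90]+.5)*4.4).round(0))
q=np.load('q.npy');w=[]
(x,y),a=cov(q,.12,.014,38);w.append((x,y,.1855,a,4,0))
for c in np.linspace(.2,1.45,16):
    (x,y),a=cov(q,c,.0125,38);w.append((x,y,.1855,a,1,0))
plan(w)
```

```text
0.03 [154. 168.]
0.033 [154. 163.]
0.036 [155. 158.]
0.04 [155. 152.]
from [0.6246 0.2493 0.1871] to [0.6388, 0.2376, 0.1855, 2.4769]
from [0.6388 0.2376 0.1855] to [0.6429, 0.2355, 0.1855, 2.3969]
from [0.643  0.2354 0.1855] to [0.6459, 0.234, 0.1855, 2.3136]
from [0.6459 0.2339 0.1855] to [0.6487, 0.2322, 0.1855, 2.2303]
from [0.6487 0.2322 0.1855] to [0.6514, 0.2302, 0.1855, 2.1469]
from [0.6514 0.2302 0.1855] to [0.6539, 0.228, 0.1855, 2.0636]
from [0.6539 0.228  0.1855] to [0.6563, 0.2256, 0.1855, 1.9803]
from [0.6563 0.2257 0.1855] to [0.6584, 0.2231, 0.1855, 1.8969]
from [0.6584 0.2231 0.1855] to [0.6603, 0.2203, 0.1855, 1.8136]
from [0.6603 0.2203 0.1855] to [0.6619, 0.2174, 0.1855, 1.7303]
from [0.6619 0.2174 0.1855] to [0.6633, 0.2144, 0.1855, 1.6469]
from [0.6633 0.2144 0.1855] to [0.6645, 0.2113, 0.1855, 1.5636]
from [0.6645 0.2113 0.1855] to [0.6653, 0.2081, 0.1855, 1.4803]
from [0.6653 0.2081 0.1855] to [0.666, 0.2048, 0.1855, 1.3969]
from [0.666  0.2048 0.1855] to [0.6663, 0.2015, 0.1855, 1.3136]
from [0.6663 0.2015 0.1855] to [0.6664, 0.1981, 0.1855, 1.2303]
from [0.6
[... 224 characters left out ...]
.float64(0.0))
([-0.0046, 0.0008, 0.0], np.float64(1.0))
([-0.0032, 0.0009, 0.0], np.float64(1.05))
([-0.0032, 0.0009, 0.0], np.float64(1.04))
([-0.0032, 0.0009, 0.0], np.float64(1.04))
([-0.0032, 0.0009, 0.0], np.float64(1.04))
([-0.0032, 0.001, 0.0], np.float64(1.04))
([-0.0032, 0.0009, 0.0], np.float64(1.04))
([-0.0032, 0.0009, 0.0], np.float64(1.05))
([-0.0032, 0.0009, 0.0], np.float64(1.04))
([-0.0032, 0.0009, 0.0], np.float64(1.04))
([-0.0032, 0.0009, 0.0], np.float64(1.04))
([-0.0032, 0.0009, 0.0], np.float64(1.04))
([-0.0032, 0.0009, 0.0], np.float64(1.04))
([-0.0032, 0.0009, 0.0], np.float64(1.05))
([-0.0032, 0.0009, 0.0], np.float64(1.04))
([-0.0032, 0.0009, 0.0], np.float64(1.04))
```

```bash
python3 -m creep '[{"dp":[-0.0046,0,0.0003],"roll":0,"jaw":0},{"dp":[-0.0046,0,0.0003],"roll":0,"jaw":0},{"dp":[-0.0046,0,0],"roll":0,"jaw":0},{"dp":[-0.0046,0,0],"roll":0,"jaw":0},{"dp":[-0.0046,0.0008,0],"roll":1,"jaw":0},{"dp":[-0.0031,0.0009,0],"roll":1,"jaw":0},{"dp":[-0.0031,0.0009,0],"roll":1,"jaw":0},{"dp":[-0.0031,0.0009,0],"roll":1,"jaw":0},{"dp":[0,0,0],"roll":0,"jaw":0},{"dp":[0,0,0],"roll":0,"jaw":0}]'
python3 look.py b4
```

```text
clock: 14.65
position: [0.6515, 0.2303, 0.1864]
eef_rot: [[-0.555, 0.832, 0.0], [0.832, 0.555, -0.0], [-0.0, 0.0, -1.0]]
wrist_force: [0.6, 0.9, 0.5]
opening: 0.0002
14.65 [0.6515 0.2303 0.1864] 123.7 [0.6 0.9 0.5] 0.0002 [ 0.29  0.64  1.07 -0.    1.44 -0.3 ]
top tcp px [244.6 105.8] crop px [ 89. 182.]
scene tcp px [319.1 136.4] crop px [218. 206.]
```

View pics/b4.png

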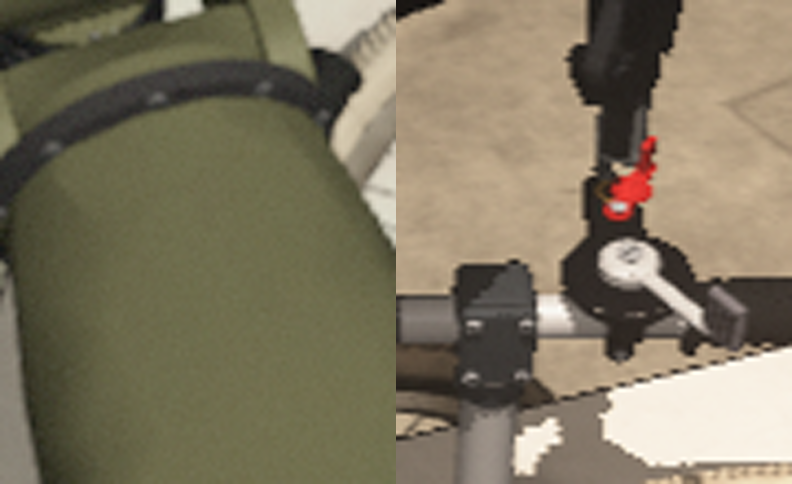

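The tab, now at crop (650,150), is swinging with the finger and the force is low. I'll carry on along the arc.

```bash
python3 -m creep '[{"dp":[-0.0032,0.0009,0],"roll":1,"jaw":0},{"dp":[-0.0032,0.0009,0],"roll":1,"jaw":0},{"dp":[-0.0032,0.0009,0],"roll":1,"jaw":0},{"dp":[-0.0032,0.0009,0],"roll":1,"jaw":0},{"dp":[-0.0032,0.0009,0],"roll":1,"jaw":0},{"dp":[-0.0032,0.0009,0],"roll":1,"jaw":0},{"dp":[-0.0032,0.0009,0],"roll":1,"jaw":0},{"dp":[-0.0032,0.0009,0],"roll":1,"jaw":0},{"dp":[0,0,0],"roll":0,"jaw":0},{"dp":[0,0,0],"roll":0,"jaw":0}]'
python3 look.py b5
```

```text
clock: 16.0
position: [0.6658, 0.2085, 0.1864]
eef_rot: [[0.052, 0.999, 0.0], [0.999, -0.052, -0.0], [-0.0, 0.0, -1.0]]
wrist_force: [0.3, 0.1, -1.0]
opening: 0.0002
16.0 [0.6658 0.2085 0.1864] 87.0 [ 0.3  0.1 -1. ] 0.0002 [ 0.25  0.65  1.04 -0.    1.45  0.3 ]
top tcp px [254.1  99.7] crop px [130. 155.]
scene tcp px [330.6 139.4] crop px [269. 219.]
```

View pics/b5.png

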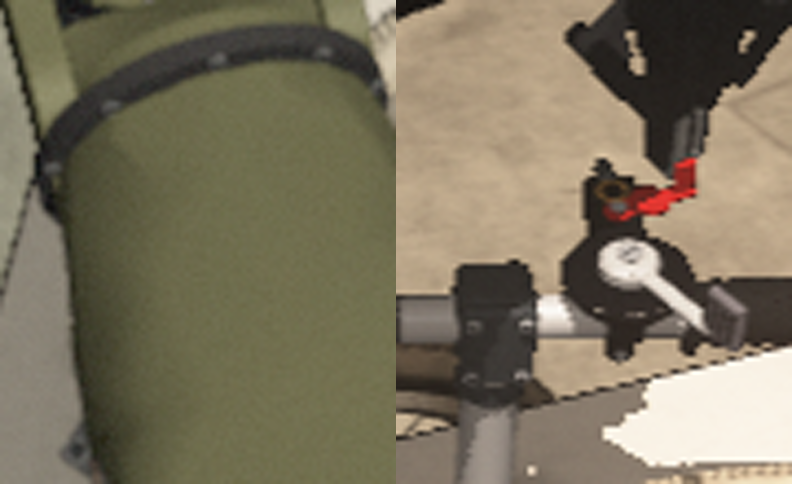

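```bash
python3 -m creep '[{"dp":[-0.0032,0.0009,0],"roll":1,"jaw":0},{"dp":[-0.0032,0.0009,0],"roll":1,"jaw":0},{"dp":[-0.0032,0.0009,0],"roll":1,"jaw":0},{"dp":[-0.0032,0.0009,0],"roll":1,"jaw":0},{"dp":[-0.002,0.0006,0],"roll":0.6,"jaw":0},{"dp":[0,0,0],"roll":0,"jaw":0},{"dp":[0,0,0],"roll":0,"jaw":0},{"dp":[0,0,0],"roll":0,"jaw":0},{"dp":[0,0,0],"roll":0,"jaw":0},{"dp":[0,0,0],"roll":0,"jaw":0}]'
python3 look.py b6
```

```text
clock: 17.35
position: [0.667, 0.1933, 0.1864]
eef_rot: [[0.409, 0.912, 0.0], [0.912, -0.409, 0.0], [0.0, 0.0, -1.0]]
wrist_force: [0.4, 0.4, 0.8]
opening: 0.0001
17.35 [0.667  0.1933 0.1864] 65.8 [0.4 0.4 0.8] 0.0001 [0.23 0.64 1.05 0.   1.44 0.65]
top tcp px [260.8  99.2] crop px [160. 153.]
scene tcp px [335.6 142.9] crop px [291. 235.]
```

View pics/b6.png

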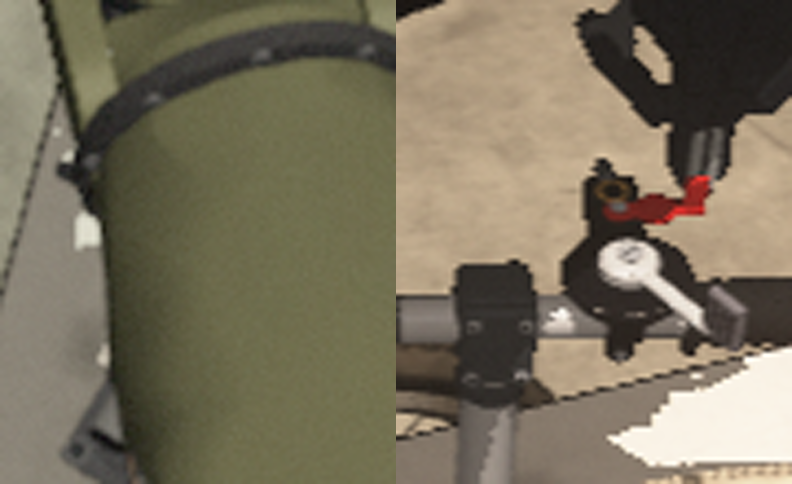

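Run:
```python
from h import *
q=np.load('q.npy')
print('tab px obs',(270+310/4.4-.5,90+180/4.4-.5))
for c in(1.2,1.3,1.4,1.5,1.57):
    W,L,C=model([*q[:3],1.2,c]);print(c,((proj('scene',[C(36,232),C(36,214),C(0,217),L(62,240)])-[270,90]+.5)*4.4).round(0).tolist())
```

```text
tab px obs (339.95454545454544, 130.4090909090909)
1.2 [[294.0, 164.0], [290.0, 194.0], [223.0, 208.0], [336.0, 297.0]]
1.3 [[298.0, 168.0], [293.0, 199.0], [223.0, 208.0], [336.0, 297.0]]
1.4 [[300.0, 173.0], [296.0, 203.0], [223.0, 208.0], [336.0, 297.0]]
1.5 [[302.0, 177.0], [298.0, 208.0], [223.0, 208.0], [336.0, 297.0]]
1.57 [[303.0, 181.0], [299.0, 211.0], [223.0, 208.0], [336.0, 297.0]]
```

```bash
python3 -m creep '[{"dp":[-0.001,0.0003,0],"roll":0.3,"jaw":0},{"dp":[-0.001,0.0003,0],"roll":0.3,"jaw":0},{"dp":[-0.001,0.0003,0],"roll":0.3,"jaw":0},{"dp":[0,0,0],"roll":0,"jaw":0},{"dp":[0,0,0],"roll":0,"jaw":0},{"dp":[0,0,0],"roll":0,"jaw":0},{"dp":[0,0,0],"roll":0,"jaw":0},{"dp":[0,0,0],"roll":0,"jaw":0},{"dp":[0,0,0],"roll":0,"jaw":0},{"dp":[0,0,0],"roll":0,"jaw":0}]'
python3 look.py b7
```

```text
clock: 18.7
position: [0.6667, 0.191, 0.1865]
eef_rot: [[0.474, 0.88, 0.001], [0.88, -0.474, 0.001], [0.002, 0.0, -1.0]]
wrist_force: [3.1, 6.9, -0.3]
opening: -0.0002
18.7 [0.6667 0.191  0.1865] 61.7 [ 3.1  6.9 -0.3] -0.0002 [0.23 0.64 1.06 0.   1.44 0.72]
top tcp px [261.8  99.3] crop px [164. 153.]
scene tcp px [336.2 143.5] crop px [293. 238.]
```

The force has risen to 7.6 N, so the cover is at its stop. I'll back off, then lift clear.

```bash
python3 -m creep '[{"dp":[0.008,0,0],"roll":0,"jaw":0},{"dp":[0.012,0,0],"roll":0,"jaw":0},{"dp":[0,0,-0.03],"roll":0,"jaw":0},{"dp":[0,0,-0.03],"roll":0,"jaw":0},{"dp":[0,0,-0.03],"roll":0,"jaw":0},{"dp":[0,0,-0.03],"roll":0,"jaw":0},{"dp":[-0.013,-0.03,0],"roll":0,"jaw":0},{"dp":[-0.013,-0.03,0],"roll":0,"jaw":0},{"dp":[-0.013,-0.03,0],"roll":0,"jaw":0},{"dp":[-0.013,-0.03,0],"roll":0,"jaw":0}]'
python3 -m creep '[{"dp":[0,-0.04,0],"roll":0,"jaw":0},{"dp":[0,-0.04,0],"roll":0,"jaw":0},{"dp":[0,-0.04,0],"roll":0,"jaw":0},{"dp":[0.02,-0.03,0],"roll":0,"jaw":0},{"dp":[0.03,0,0],"roll":0,"jaw":0},{"dp":[0.04,0,0],"roll":0,"jaw":0},{"dp":[0.04,0,0],"roll":0,"jaw":0},{"dp":[0.04,0,0],"roll":0,"jaw":0},{"dp":[0,0,0],"roll":0,"jaw":0},{"dp":[0,0,0],"roll":0,"jaw":0}]'
python3 look.py c1
```

```text
clock: 20.05
position: [0.5448, 0.2193, 0.3064]
eef_rot: [[0.474, 0.88, -0.0], [0.88, -0.474, -0.0], [-0.0, 0.0, -1.0]]
wrist_force: [0.1, -0.1, 0.5]
opening: -0.0
clock: 21.3
position: [0.494, 0.4397, 0.3062]
eef_rot: [[0.474, 0.881, -0.0], [0.881, -0.474, -0.0], [-0.001, -0.0, -1.0]]
wrist_force: [-0.7, 0.5, -0.2]
opening: 0.0003
21.3 [0.494  0.4397 0.3062] 61.7 [-0.7  0.5 -0.2] 0.0003 [ 0.67  0.52  0.97 -0.    1.65  1.17]
top tcp px [132.9 163.5] crop px [-403.  436.]
scene tcp px [204.2  66. ] crop px [-287. -103.]
```

View pics/c1.png

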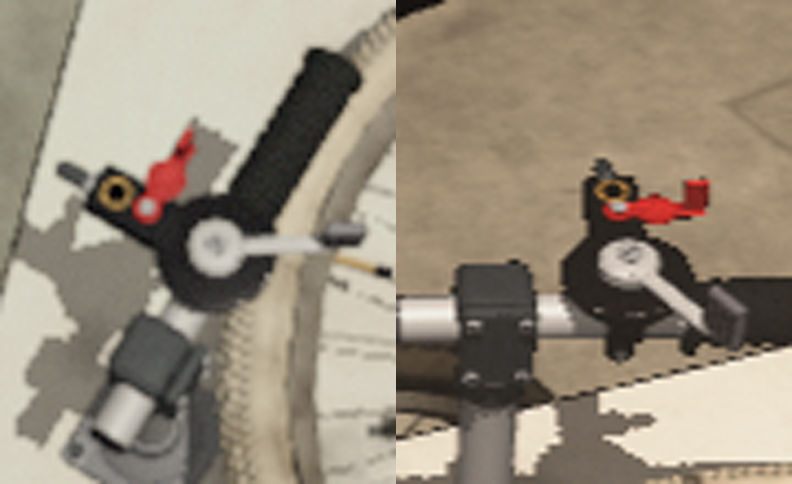

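View pics/scene_c1_full.png

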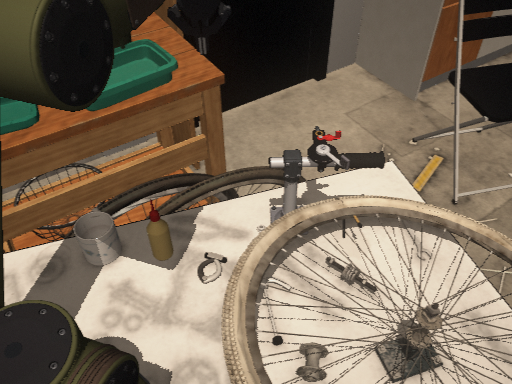

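View pics/top_c1_full.png

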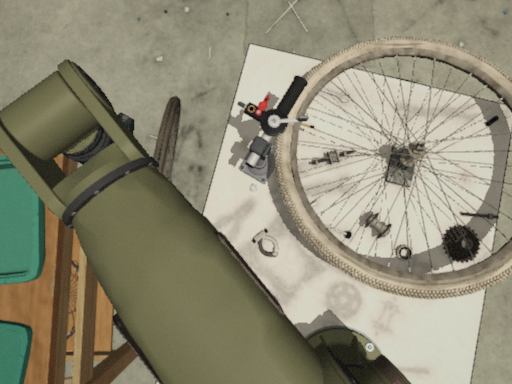

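Both views show the lever toward the grip (paddle at top crop (345,235)). The cover lies parallel to the bar with the port uncovered (top crop (165,175)). The bottle and the caliper are where they were, and the robot is clear.

```bash
python3 -c "
from station import *
print(close_job(),state()['clock'])"
```

```text
the job is handed in; nothing more can be done
the job is handed in; nothing more can be done
```

I pushed the lever with the closed fingertips past the middle click to the second stop, then swung the wire-port cover open by its tab, and handed the job in at about 21 s of the 48 s. No verdict was reported.

**Last checks:**
- **Lever:** both cameras show it pointing toward the grip, where the fitted model puts the second stop (1.2 rad). I read this by eye.
- **Cover:** it lies along the bar with the port uncovered. The force reading rose to about 7.5 N on the last push, so I took that as the stop.
- **Force:** about 7.5 N was the largest reading I saw, but I only read it between moves. The limit is 40 N.
- **Surroundings:** the bottle is upright and the caliper is where it was in the pictures. The nut and hex key were not measured separately, but the fingers stayed well above the table. The arm is clear of everything.

**Things that disagreed or went wrong:**
- **Fingertip height:** in the pictures the fingertips end about 33–36 mm above the reported TCP, not at it. I set the pushing heights from the pictures.
- **Wrong first approach to the cover:** a unit slip in my script put the fingers over the cover's pin instead of behind the tab. I read no contact force and the cover did not move; I corrected it and went on.
- **Model fit:** the fit of the stand was off by up to about 2.5 pixels at a few points, which did not affect either push.

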